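# Shift the stop one notch and lay the second course

### The arm

A 7-joint arm with a two-finger parallel gripper is mounted at the origin on the work surface. World frame = base frame: x ahead of the robot, y to its left, z up, the work surface at z = 0. Lengths are in m, angles in rad, forces in N, time in s.
With the tool pointing down it reaches from about 0.425 to 0.875 m from the base axis. Payload 4.7 kg.
Tool frame: the origin (TCP) lies midway between the tips of the shut fingers; the grasp point (between the pads) lies env.grip_depth behind it (env.grip_depth is the distance from the TCP to the grasp point, in m); z points along the fingers, x is the direction in which the jaws open and shut, and the axes are right-handed (so a half turn about z gives the same grasp; the last joint's range is limited). The gripper opens to 85 mm and grips with 20 to 120 N. Pads are 22 mm wide; open, the fingers measure 114 mm over their backs; the gripper's body (76 mm by 85 mm) begins 54 mm behind the grasp point. The pads swing forward as they close: fully open they stand 13 mm farther back than shut.
Start: joints at [0.014, 0.321, -0.07, 1.45, 0.023, 1.371, -0.057], TCP at [0.65, -0, 0.206] pointing down, gripper open.
Joint ranges: [-2.86, 2.86], [-0.3, 2.09], [-1.38, 1.24], [0.06, 2.45], [-1.56, 4.7], [0.09, 2.05], [-2.69, 2.69]. Speed limits (rad/s): [2.57, 2.57, 3.14, 3.14, 3.14, 3.14, 3.14].

### API

Orientations are given as [roll, pitch, yaw] about the fixed x, y, z axes, in that order (R = Rz(yaw) Ry(pitch) Rx(roll)).
In Python, from cell import status, viewer, env gives the robot as it stands.
- The arm moves only by the tool servo_tool, never from a script. Its argument "rows" is a list of rows, each a list of 2 entries, a list of its own where there are three numbers: the shift along the world's x, y, z in m, then the turn about the world's z in rad. A call has 1 to 12 rows; each row is the pose to reach, as a shift and turn from the pose measured when the call began; what a row does not reach only later rows make up. A row lasts 1/8 s, in which the tool goes at most 62.5 mm and 10.7 degrees, less where a joint would pass 70% of its speed; a pose out of reach is approached as far as the arm can. A call with a gripper value outside its range is refused whole. "gripper" is the closure, from -1 (fully open) to 1 (shut), so that 0 is half open, set as the call begins (left out, the last holds). The fingers move at their own pace and stop on an object; "newtons" is the grip in N (left out, the last holds). Time passes only in rows, so rows that repeat a pose let the fingers close. It gives the time, the measured TCP pose, the force and the opening at its end, in the units of the state.
- status.observe(): the state, without advancing time (a new reading comes with each control period).
- viewer.capture(name): name is "scene" or "side" or "wrist"; returns the picture (384x512x3 uint8, red, green, blue); there is no depth.
- viewer.get_calibration(name): a dict with "mtx" (3x3 intrinsics, pixels), "R" (3x3) and "t" (3): a world point X has camera coordinates R X + t. Camera axes: x right, y down, z forward; pixel columns grow to the right and rows downward; lengths in m; the calibration is good to about 2 mm. The wrist camera is an equidistant fisheye: a pixel r from the principal point sees the ray r / f radians off the axis. A picture is of the moment at which its call begins: read the wrist's pose just before it. get_calibration takes no time and is no camera call; for the wrist camera it gives the pose at the moment of the call.
- env.finish_job(): hands the job in, once; it reports no verdict.
Trained networks look in the newest picture that a camera, given by its name, has taken for a name from the list of things; names that differ only in an ending like _2 or _b are one class to them, and where a whole thing is asked for, a point or a joint stands for the part that bears it (a point fixed in the world has none). Each returns a list of dicts, best first, with "conf" (0 to 1); they miss things now and then, are a little off and sometimes report something else, mostly with a low value. They report only what shows in the picture. A call takes as long as a camera call. They do not tell look-alikes from the thing itself.
- viewer.find_in(camera, thing): "position" ([row, column] as shares, 0 to 1, of the picture: columns of its width, rows of its height, amid what is visible of it).
- viewer.regions_of(camera, thing): "region" (384x512 bool, what is visible of it) and "position" ([row, column] as shares, 0 to 1, of the picture: columns of its width, rows of its height, amid what is visible of it).
- viewer.pinpoint(camera, thing): "position" ([row, column] as shares, 0 to 1, of the picture: columns of its width, rows of its height: a listed point, or the origin of a listed thing).
The state is a dict: "clock": time; "joint_positions": joint angles; "joint_velocities": joint speeds; "joint_torque": joint torques, N m; "position": TCP position; "orientation": TCP orientation; "ft_force": force on the tool from outside, world axes, zero at the start; "wrist_torque": the same for the moment, N m; "opening": opening from 0.0 (shut) to 1.0 (fully open).
Only numpy, scipy, OpenCV 4.12 (cv2) and the standard library are available. Lean on these libraries where they do the work, as an engineer would, in place of code of your own. Each camera call takes 0.05 s, during which the arm holds its last target.

### The job

The bottom course of blocks is screwed down in the stacking jig and the cross-bar stop stands level with its end: lift the stop out of its notches, shift it one notch (half a block) along over the course and let it drop fully home in both rails. Then lay the two full-size blocks from the board flat on top of the course, lengthwise and in line with it, the first snug against the stop and the second snug against the first, so that every joint falls over the middle of a block below. Leave the two offcuts, the tape measure and the glue bottle where they are.

Things in the scene. Friction and masses are not known exactly. Their poses are not given: they have to be found in the camera images.
- jig: Fixed jig: plywood board 150 (x) x 310 (y) x 12 mm, wooden ladder rail along y on each side, 48 to 64 mm from the centre line. Origin: centre of underside. Nine pairs of notches at y = -128, -96 .. +128 mm (32 mm apart, half a block), 10 mm wide, mouths flared by round-topped teeth. Above the bench: notch floors 26 mm, teeth tops 45 mm.
- stop: Loose stop, about 160 g: aluminium cross bar 146 mm long (x), 10 mm thick (y). Near each end an 8 mm thick round tongue sits in a notch (lift 20 mm to clear); outside each rail an end plate 36 mm wide (y), with 4 mm play to the rail, stands on the jig board. Origin: mid bar, 14 mm above the end plates' soles, 26 mm above the bench when home. Bar top 36 mm above it. Bar passes 3 mm over the course.
- stop_tab (a point): Centre of the dark wooden grip tab that stands up mid-bar on the stop: 32 (x) x 12 (y) x 30 mm high, 51 mm above the stop's origin (77 mm above the bench when home).
- stop_face (a point): On the stop's working face, the bar's +y side, 5 mm from the stop's origin in y, 28 mm above it. At the start this face is level with the -y end of the course; it is to end 32 mm (one notch) further in +y.
- course: Bottom course, fixed: three blocks end to end, 192 mm along y, 40 mm wide (x), 24 mm high, on the jig board's centre line. Origin: centre of the underside (12 mm above the bench); top face 24 mm above the origin. Joints at y = -32 and +32 mm. Its y axis points away from the stop at the start.
- plugs: A pair of fixed dark wooden filler plugs that close one pair of notches (tops 41 mm above the bench); never in the notches the stop needs. Origin midway between the two at the notch floor.
- supply: Plywood board 230 x 230 x 8 mm fixed to the bench, on which the blocks and offcuts lie. Origin: centre of the underside.
- block_a: Full-size loose wooden block 40 (x) x 64 (y) x 24 (z) mm, about 50 g, lying on the supply board. Origin: its centre. It and block_b are interchangeable.
- block_b: The other full-size block, the same as block_a.
- short_offcut: Offcut to leave alone: 40 (x) x 42 (y) x 24 mm, on the supply board. Origin: its centre.
- thin_offcut: Offcut to leave alone: 40 (x) x 64 (y) x only 14 mm thick, on the supply board. Origin: its centre.
- tape: Grey tape measure standing on the bench beyond the work, 79 mm (x, with its end hook) x 36 x 50 mm high; leave alone. Origin: centre of the underside.
- glue: White glue bottle, 50 mm in diameter, 130 mm high, standing on the bench beyond the work; leave alone. Origin: centre of the underside.
Mind the look-alikes: they are no part of the job. Of the things like the stop, leave any that is orange; of the rest the larger one is meant.

How it is judged:
By the outcome, as a careful person would: the job done as asked, in the order asked, and still so for the second after the job is handed in, with the robot touching nothing.
It also fails if it takes over 69 s, if anything falls off the work surface, if the arm or the gripper's body presses on something with over 40 N, if the wrist force passes 120 N, or if a joint passes its speed limit or range.

## Working session

There is one attempt and no reset: what is moved stays moved. The work goes in short steps, Python scripts to look and compute and a tool call to move; the robot and the scene stay as the last step left them, time stands still between calls to the robot, and variables do not carry over. Pictures are saved under pics/ and viewed, and the job is handed in when it is done.

Besides the shell and the picture viewer there is one more tool, called after "Call:" as name(argument=value, ...) on one line, values as JSON. servo_tool: Moves the arm, as the interface text tells. Its arguments: {"type":"object","properties":{"rows":{"type":"array"},"gripper":{"type":"number"},"newtons":{"type":"number"}},"required":["rows"]}

```bash
ls; mkdir -p pics
python3 - <<'E'
from cell import status, viewer, env
import cv2
print(env.grip_depth, [a for a in dir(env) if a[0]!='_'])
print(status.observe())
for c in ("scene","side","wrist"):
    im=viewer.capture(c); cv2.imwrite(f"pics/{c}0.png",im[:,:,::-1])
    k=viewer.get_calibration(c); print(c,k)
E
```

```text
pics
0.0187 ['PlanningError', 'finish_job', 'grip_depth']
{'clock': 0.0, 'joint_positions': array([ 0.01410545,  0.32182721, -0.0700927 ,  1.45168615,  0.02263116,
        1.37078219, -0.05690318]), 'joint_velocities': array([ 1.43359149e-03, -8.50436737e-05, -1.40926757e-03, -7.22875149e-05,
       -1.01469810e-03,  1.29581161e-03, -2.64248427e-03]), 'joint_torque': array([-1.25131752e-03, -4.93579853e+01, -3.82724963e-01, -3.14334905e+01,
        1.30020955e-02,  1.12603378e-02,  4.26072404e-06]), 'position': array([ 6.49414702e-01, -6.18387430e-05,  2.05215278e-01]), 'orientation': array([3.14146650e+00, 1.91159363e-03, 3.58440188e-05]), 'ft_force': array([0.96533341, 0.15014575, 0.03884233]), 'wrist_torque': array([-0.04644301,  0.03287059,  0.00456171]), 'opening': 1.0003735299033667}
scene {'mtx': array([[347.81441556,   0.        , 259.39823878],
       [  0.        , 347.81441556, 187.4192699 ],
       [  0.        ,   0.        ,   1.        ]]), 'R': array([[-0.46872099,  0.88334008,  0.00330774],
       [ 0.6009019 ,  0.32159285, -0.7317752 ],
       [-0.64747011, -0.34101
[... 154 characters left out ...]
    , 419.38274052, 193.30866189],
       [  0.        ,   0.        ,   1.        ]]), 'R': array([[ 0.99050853, -0.1360743 , -0.01940713],
       [-0.10668333, -0.67205712, -0.73277411],
       [ 0.08666902,  0.72788942, -0.68019517]]), 't': array([-0.61291426,  0.04550646,  1.07750899])}
wrist {'mtx': array([[297.31863964,   0.        , 254.13643355],
       [  0.        , 297.31863964, 192.74205007],
       [  0.        ,   0.        ,   1.        ]]), 'R': array([[ 9.99997978e-01, -5.41553673e-04, -1.93645264e-03],
       [ 8.93208211e-05, -9.50133672e-01,  3.11842906e-01],
       [-2.00876853e-03, -3.11842448e-01, -9.50131703e-01]]), 't': array([-0.6487425 , -0.04039578,  0.37995594])}
```

View pics/scene0.png

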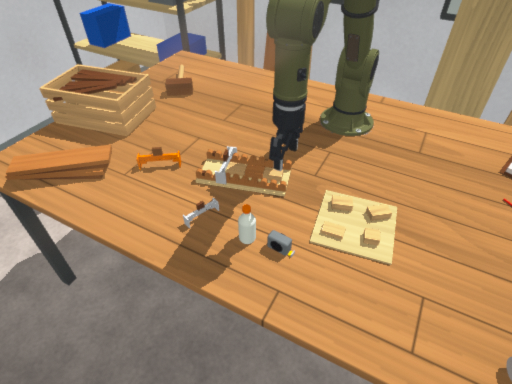

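View pics/side0.png

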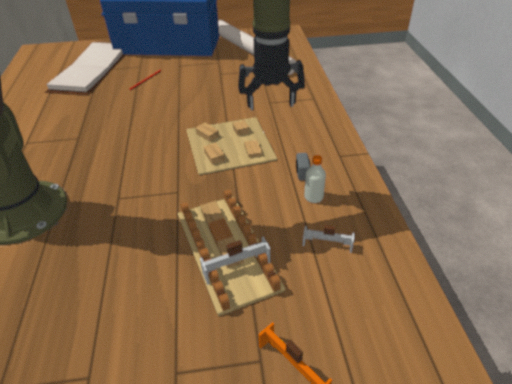

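View pics/wrist0.png

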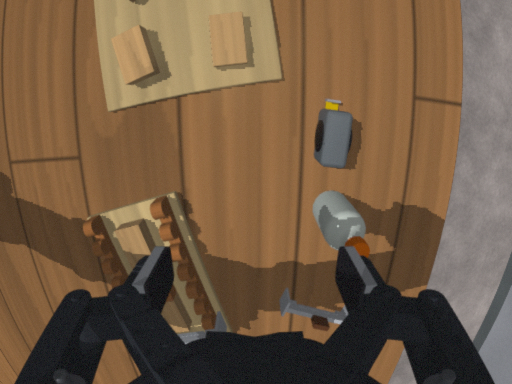

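```bash
cat > h.py <<'E'
import numpy as np, cv2
from cell import status, viewer, env
def ray(c,px,k=None):
    k=k or viewer.get_calibration(c); M=np.array(k['mtx']);R=np.array(k['R']);t=np.array(k['t'])
    x=(px[0]-M[0,2])/M[0,0]; y=(px[1]-M[1,2])/M[1,1]
    if c=='wrist':
        r=np.hypot(x,y); s=np.sin(r)/r if r>1e-9 else 1; d=np.array([x*s,y*s,np.cos(r)])
    else: d=np.array([x,y,1.])
    return -R.T@t, R.T@d
def atz(c,px,z,k=None):
    o,d=ray(c,px,k); return (o+d*(z-o[2])/d[2])
def proj(c,X,k=None):
    k=k or viewer.get_calibration(c); M=np.array(k['mtx']);p=np.array(k['R'])@np.array(X)+np.array(k['t'])
    if c=='wrist':
        r=np.hypot(p[0],p[1]); th=np.arctan2(r,p[2]); q=p[:2]/max(r,1e-9)*th
    else: q=p[:2]/p[2]
    return np.array([M[0,0]*q[0]+M[0,2],M[1,1]*q[1]+M[1,2]])
def rc(p): return (p[1]*512,p[0]*384)
E
python3 - <<'E'
from h import *
Z=dict(jig=0,stop=.026,stop_tab=.077,stop_face=.054,course=.012,plugs=.026,supply=0,block_a=.02,short_offcut=.02,thin_offcut=.015,tape=0,glue=0)
for c in ("scene","side","wrist"):
    for n,z in Z.items():
        for d in viewer.pinpoint(c,n)[:6]:
            if d['conf']<.2: continue
            p=rc(d['position']); print(c,n,round(d['conf'],2),np.round(p),np.round(atz(c,p,z),3))
print(status.observe()['clock'])
E
```

```text
scene jig 0.77 [244. 174.] [ 0.512 -0.209  0.   ]
scene jig 0.34 [378. 212.] [0.468 0.252 0.   ]
scene stop 0.79 [199. 217.] [ 0.77  -0.215  0.026]
scene stop 0.71 [161. 164.] [ 0.626 -0.482  0.026]
scene stop 0.65 [224. 167.] [ 0.536 -0.274  0.026]
scene stop_tab 0.81 [226. 153.] [ 0.522 -0.274  0.077]
scene stop_tab 0.77 [200. 205.] [ 0.767 -0.208  0.077]
scene stop_tab 0.77 [159. 153.] [ 0.63  -0.475  0.077]
scene stop_face 0.97 [158. 154.] [ 0.613 -0.496  0.054]
scene stop_face 0.52 [225. 162.] [ 0.537 -0.268  0.054]
scene stop_face 0.51 [204. 210.] [ 0.761 -0.202  0.054]
scene course 0.93 [257. 175.] [ 0.504 -0.163  0.012]
scene supply 0.73 [354. 222.] [0.548 0.199 0.   ]
scene block_a 0.77 [342. 205.] [0.513 0.144 0.02 ]
scene block_a 0.56 [377. 215.] [0.504 0.253 0.02 ]
scene short_offcut 0.62 [373. 236.] [0.591 0.264 0.02 ]
scene thin_offcut 0.59 [334. 231.] [0.621 0.157 0.015]
scene tape 0.7 [278. 248.] [ 0.745  0.036 -0.   ]
scene glue 0.81 [244. 235.] [ 0.75  -0.074  0.   ]
side jig 0.82 [229. 251.] [ 0.515 -0.214  0.   ]
side jig 0.7 [241. 125.] [0.597 0.298 0.   ]
side s
[... 1021 characters left out ...]
39 0.035 0.   ]
side glue 0.62 [313. 195.] [ 0.749 -0.059  0.   ]
wrist jig 0.67 [171. 291.] [ 0.517 -0.207  0.   ]
wrist jig 0.65 [172. 354.] [ 0.493 -0.365  0.   ]
wrist stop 0.58 [313. 309.] [ 0.74  -0.22   0.026]
wrist stop 0.56 [181. 329.] [ 0.531 -0.266  0.026]
wrist stop_tab 0.95 [321. 321.] [ 0.739 -0.199  0.077]
wrist stop_tab 0.58 [172. 354.] [ 0.526 -0.274  0.077]
wrist stop_face 0.83 [178. 339.] [ 0.531 -0.262  0.054]
wrist stop_face 0.8 [321. 315.] [ 0.744 -0.21   0.054]
wrist supply 0.69 [180.   9.] [0.557 0.2   0.   ]
wrist block_a 0.85 [130.  53.] [0.498 0.144 0.02 ]
wrist thin_offcut 0.64 [228.  38.] [0.619 0.154 0.015]
wrist glue 0.55 [330. 208.] [ 0.753 -0.065  0.   ]
1.95
```

Call:
servo_tool(rows=[[[-0.085, -0.36, 0.02], 0.28], [[-0.085, -0.36, 0.02], 0.28], [[-0.085, -0.36, 0.02], 0.28], [[-0.085, -0.36, 0.02], 0.28], [[-0.085, -0.36, 0.02], 0.28], [[-0.085, -0.36, 0.02], 0.28], [[-0.085, -0.36, 0.02], 0.28], [[-0.085, -0.36, 0.02], 0.28], [[-0.085, -0.36, 0.02], 0.28]])

```text
clock: 3.08
position: [0.5661, -0.3578, 0.2263]
orientation: [-3.141, -0.001, 0.283]
ft_force: [-0.2, -0.2, -0.2]
opening: 1.0
```

Run:
```python
from h import *
s=status.observe(); print(s['position'],s['orientation'],s['clock'])
k=viewer.get_calibration('wrist')
im=viewer.capture('wrist'); cv2.imwrite('pics/wrist1.png',im[:,:,::-1])
import pickle; pickle.dump(k,open('k1.pkl','wb'))
Z=dict(jig=0,stop=.026,stop_tab=.077,stop_face=.054,course=.012,plugs=.026)
for n,z in Z.items():
  for d in viewer.pinpoint('wrist',n)[:6]:
    if d['conf']<.2: continue
    p=rc(d['position']); print(n,round(d['conf'],2),np.round(p,1),np.round(atz('wrist',p,z,k),4))
```

```text
[ 0.56612715 -0.35777525  0.22627629] [-3.14066753e+00 -7.47767812e-04  2.83161794e-01] 3.075
stop 0.72 [255.2 258.6] [ 0.6059 -0.4911  0.026 ]
stop 0.63 [246.   84.9] [ 0.5292 -0.2675  0.026 ]
stop 0.56 [405.6 113.5] [ 0.7399 -0.2335  0.026 ]
stop_tab 0.9 [245.3  85. ] [ 0.5305 -0.2698  0.077 ]
stop_tab 0.69 [255.  282.5] [ 0.6072 -0.4969  0.077 ]
stop_face 0.72 [245.6  80.4] [ 0.5285 -0.2638  0.054 ]
stop_face 0.72 [411.  110.4] [ 0.731  -0.2306  0.054 ]
stop_face 0.72 [252.7 271.4] [ 0.6037 -0.4956  0.054 ]
stop_face 0.62 [243.8  14.1] [ 0.5047 -0.1891  0.054 ]
course 0.64 [244.2  12.7] [ 0.4998 -0.1757  0.012 ]
```

View pics/wrist1.png

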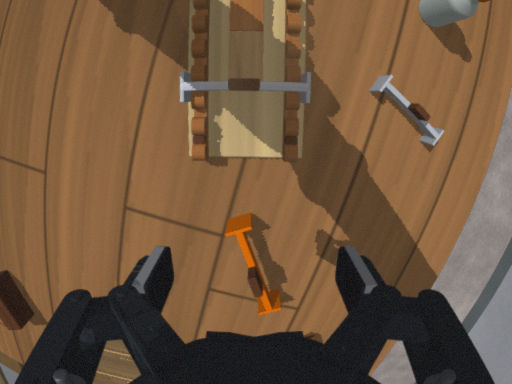

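Call:
servo_tool(rows=[[[-0.028, 0.096, 0.06], 0], [[-0.028, 0.096, 0.06], 0], [[-0.028, 0.096, 0.06], 0]])

```text
clock: 3.8
position: [0.5392, -0.2596, 0.2904]
orientation: [3.139, -0.006, 0.287]
ft_force: [1.2, -1.1, 0.1]
opening: 1.002
```

Run:
```python
from h import *
s=status.observe(); print(s['position'],s['orientation'],s['clock'])
k=viewer.get_calibration('wrist')
im=viewer.capture('wrist'); cv2.imwrite('pics/wrist2.png',im[:,:,::-1])
big=cv2.resize(im[0:300,130:380],None,fx=2,fy=2,interpolation=cv2.INTER_CUBIC); cv2.imwrite('pics/wrist2b.png',big[:,:,::-1])
import pickle; pickle.dump(k,open('k2.pkl','wb'))
Z=dict(jig=0,stop=.026,stop_tab=.077,stop_face=.054,course=.012,plugs=.026)
for n,z in Z.items():
  for d in viewer.pinpoint('wrist',n)[:6]:
    if d['conf']<.2: continue
    p=rc(d['position']); print(n,round(d['conf'],2),np.round(p,1),np.round(atz('wrist',p,z,k),4))
```

```text
[ 0.53916162 -0.25961469  0.2903587 ] [ 3.1391427  -0.00610447  0.28713914] 3.8
jig 0.63 [246.5 114.5] [ 0.5136 -0.2102  0.    ]
stop 0.62 [252.8 285.7] [ 0.6044 -0.4857  0.026 ]
stop 0.59 [244.3 155.5] [ 0.5274 -0.2676  0.026 ]
stop 0.59 [379.  171.6] [ 0.7383 -0.2293  0.026 ]
stop_tab 0.92 [250.8 309.3] [ 0.6044 -0.4982  0.077 ]
stop_tab 0.75 [390.8 171.3] [ 0.7299 -0.2176  0.077 ]
stop_tab 0.67 [242.5 167.1] [ 0.528  -0.2733  0.077 ]
stop_face 0.94 [244.  157.8] [ 0.5272 -0.2654  0.054 ]
stop_face 0.84 [248.4 299.2] [ 0.5996 -0.4961  0.054 ]
stop_face 0.73 [385.5 173.3] [ 0.7354 -0.2254  0.054 ]
course 0.85 [243.2  91. ] [ 0.4992 -0.177   0.012 ]
```

View pics/wrist2b.png

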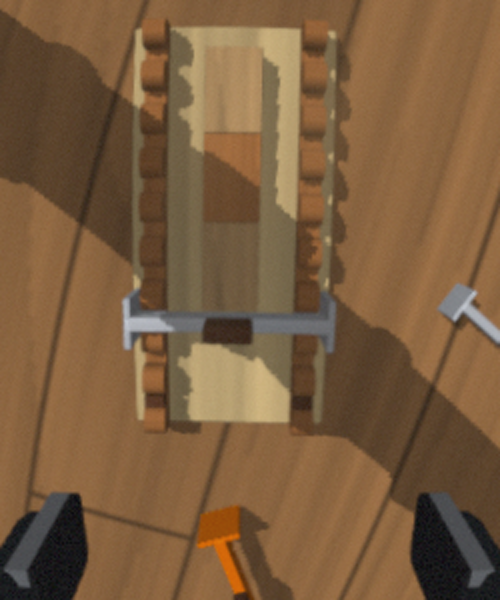

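Run:
```python
from h import *
import pickle
from scipy.optimize import least_squares
k=pickle.load(open('k2.pkl','rb'))
f=lambda a,b:(a/2+130-.25,b/2-.25)
# course local (course origin at jig centre offset c along y)
pts=[((205,46),(-.02,.096,.036),'c'),((262,46),(.02,.096,.036),'c'),((205,132),(-.02,.032,.036),'c'),((262,132),(.02,.032,.036),'c'),((204,221),(-.02,-.032,.036),'c'),((260,221),(.02,-.032,.036),'c'),
((136,28),(-.075,.155,.012),'j'),((322,422),(.075,-.155,.012),'j'),((137,421),(-.075,-.155,.012),'j'),((336,30),(.075,.155,.012),'j')]
def X(p,l,t):
    x,y,th,dy=p; c,s=np.cos(th),np.sin(th); ly=l[1]+(dy if t=='c' else 0)
    return (x+c*l[0]-s*ly,y+s*l[0]+c*ly,l[2])
def res(p): return np.concatenate([proj('wrist',X(p,l,t),k)-f(*q) for q,l,t in pts])
r=least_squares(res,[.51,-.21,.28,.032],loss='soft_l1'); print(r.x,np.round(r.fun.reshape(-1,2),1))
x,y,th,dy=r.x;c,s=np.cos(th),np.sin(th)
print('course',x-s*dy,y+c*dy)
yl=dy-.096-.005
print('stop pred',x-s*yl,y+c*yl)
# tab top seen
for q in [(203,320),(252,320),(203,342),(252,342),(227,331)]: print(q,atz('wrist',f(*q),.092,k))
P=lambda l:2*(proj('wrist',X(r.x,l,'c'),k)-[130,0])
for l in [(-.016,-.107,.092),(.016,-.107,.092),(0,-.101,.092),(-.073,-.096,.062),(.073,-.096,.062),(-.073,-.106,.062),(.073,-.106,.062)]: print(l,P(l))
```

```text
[ 0.51212589 -0.20816863  0.26890193  0.03703223] [[ 0.3 -0.7]
 [ 0.6 -0.5]
 [-0.6 -0.1]
 [-0.2  0.2]
 [-0.6  0.4]
 [-0.1  0.7]
 [-0.7 -0.3]
 [ 0.2  0.9]
 [ 0.5 -0. ]
 [ 0.6 -0.4]]
course 0.5022874251093042 -0.17246721390848488
stop pred 0.5291203971859051 -0.2698375975450731
(203, 320) [ 0.51132022 -0.26446328  0.092     ]
(252, 320) [ 0.54082803 -0.25589055  0.092     ]
(203, 342) [ 0.5150796  -0.27820948  0.092     ]
(252, 342) [ 0.54486891 -0.2695331   0.092     ]
(227, 331) [ 0.52773861 -0.26709642  0.092     ]
(-0.016, -0.107, 0.092) [202.13111647 344.03177984]
(0.016, -0.107, 0.092) [252.59901414 344.74721408]
(0, -0.101, 0.092) [227.41754019 335.15777039]
(-0.073, -0.096, 0.062) [122.61679449 316.97710456]
(0.073, -0.096, 0.062) [335.75809246 319.90640567]
(-0.073, -0.106, 0.062) [123.11336892 331.14138288]
(0.073, -0.106, 0.062) [334.97216456 334.11565822]
```

Call:
servo_tool(rows=[[[-0.0107, -0.0099, -0.05], -0.2], [[-0.0107, -0.0099, -0.1], -0.4], [[-0.0107, -0.0099, -0.15], -0.6], [[-0.0107, -0.0099, -0.15], -0.8], [[-0.0107, -0.0099, -0.15], -1.0], [[-0.0107, -0.0099, -0.15], -1.2], [[-0.0107, -0.0099, -0.15], -1.4], [[-0.0107, -0.0099, -0.15], -1.588], [[-0.0107, -0.0099, -0.15], -1.588], [[-0.0107, -0.0099, -0.15], -1.588]])

```text
clock: 5.4
position: [0.5256, -0.2751, 0.1345]
orientation: [3.141, 0.002, -1.309]
ft_force: [-0.2, -0.2, -0.0]
opening: 1.0
```

Run:
```python
from h import *
s=status.observe(); print(s['position'],s['orientation'],s['clock'])
k=viewer.get_calibration('wrist')
im=viewer.capture('wrist'); cv2.imwrite('pics/wrist3.png',im[:,:,::-1])
for n,z in dict(stop_tab=.077,stop_face=.054).items():
  for d in viewer.pinpoint('wrist',n)[:3]:
    p=rc(d['position']); print(n,round(d['conf'],2),np.round(p,1),np.round(atz('wrist',p,z,k),4))
```

```text
[ 0.52564234 -0.27505841  0.13450424] [ 3.14139272e+00  1.95454544e-03 -1.30895258e+00] 5.4
stop_tab 0.93 [250.  194.7] [ 0.5289 -0.2707  0.077 ]
stop_tab 0.77 [485.9 177.9] [ 0.6053 -0.4903  0.077 ]
stop_face 0.92 [474.6 174.5] [ 0.6039 -0.4951  0.054 ]
stop_face 0.77 [243.  188.3] [ 0.5255 -0.265   0.054 ]
```

View pics/wrist3.png

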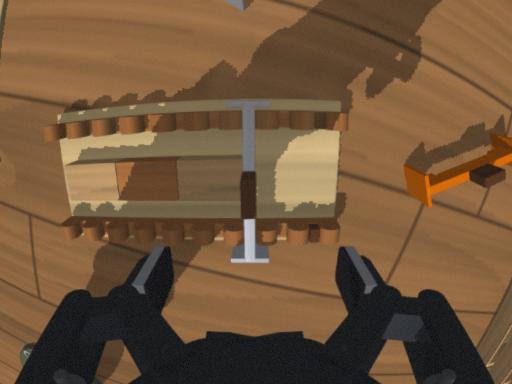

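Call:
servo_tool(rows=[[[0.0032, 0.0048, -0.03], 0.006], [[0.0032, 0.0048, -0.06], 0.006], [[0.0032, 0.0048, -0.0745], 0.006], [[0.0032, 0.0048, -0.0745], 0.006], [[0.0032, 0.0048, -0.0745], 0.006]])

```text
clock: 6.18
position: [0.5299, -0.2706, 0.0616]
orientation: [-3.14, 0.001, -1.302]
ft_force: [-0.8, 0.1, 0.5]
opening: 0.997
```

Run:
```python
from h import *
s=status.observe(); print(s['position'],s['orientation'],s['clock'],s['ft_force'])
for c in ('wrist','side'):
    im=viewer.capture(c)
    if c=='side': im=cv2.resize(im[170:330,150:400],None,fx=3,fy=3)
    cv2.imwrite(f'pics/{c}4.png',im[:,:,::-1])
```

```text
[ 0.52986289 -0.27059116  0.06156443] [-3.13969601e+00  5.49608809e-04 -1.30220518e+00] 6.175 [-0.83272779  0.09877538  0.4783356 ]
```

View pics/wrist4.png

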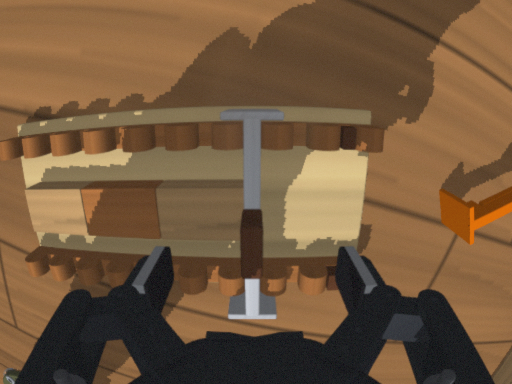

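View pics/side4.png

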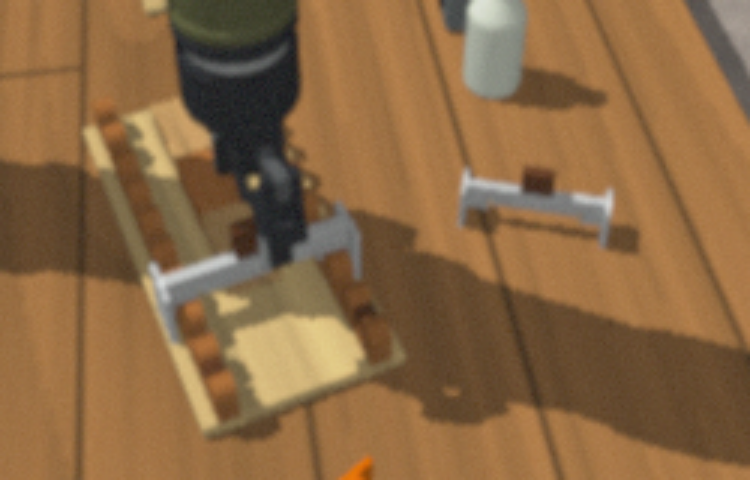

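Run:
```python
from h import *
for X in [(.541,-.311,.075),(.541,-.311,.1),(.529,-.27,.077),(.5299,-.2706,.092)]:
    p=proj('side',X); print(X,p,(p-[150,170])*3)
    p=proj('wrist',X); print(p)
```

```text
(0.541, -0.311, 0.075) [242.5647575 263.5396881] [277.6942725  280.61906429]
[325.15464006 239.64508399]
(0.541, -0.311, 0.1) [241.95253521 255.72219356] [275.85760564 257.16658069]
[335.35231932 261.32696563]
(0.529, -0.27, 0.077) [234.73222568 248.0317987 ] [254.19667703 234.09539609]
[252.79873666 243.25814172]
(0.5299, -0.2706, 0.092) [234.74850365 243.51399864] [254.24551094 220.54199591]
[254.24558876 255.21833858]
```

Call:
servo_tool(rows=[[[0, 0, -0.001], 0], [[0, 0, -0.001], 0], [[0, 0, -0.001], 0], [[0, 0, -0.001], 0], [[0, 0, -0.001], 0], [[0, 0, -0.001], 0]], gripper=1, newtons=40)

```text
clock: 7.02
position: [0.53, -0.2705, 0.0609]
orientation: [-3.139, 0.0, -1.302]
ft_force: [-1.2, 0.4, 0.7]
opening: 0.124
```

Call:
servo_tool(rows=[[[0, 0, 0.01], 0], [[0, 0, 0.02], 0], [[0, 0, 0.03], 0], [[0, 0, 0.03], 0], [[-0.004, 0.0154, 0.03], 0], [[-0.0085, 0.0308, 0.03], 0], [[-0.0085, 0.0308, 0.03], 0], [[-0.0085, 0.0308, 0.03], 0]])

```text
clock: 8.02
position: [0.5214, -0.2396, 0.0909]
orientation: [-3.139, 0.0, -1.302]
ft_force: [-0.0, -0.4, -1.1]
opening: 0.124
```

Run:
```python
from h import *
s=status.observe(); print(s['position'],s['orientation'],s['clock'],s['ft_force'])
im=viewer.capture('wrist');cv2.imwrite(f'pics/wrist5.png',im[:,:,::-1])
im=viewer.capture('side');im=cv2.resize(im[170:330,150:400],None,fx=3,fy=3);cv2.imwrite(f'pics/side5.png',im[:,:,::-1])
```

```text
[ 0.52143653 -0.23962513  0.0908898 ] [-3.13932282e+00  6.61124150e-05 -1.30168820e+00] 8.025 [-0.01698859 -0.43089619 -1.08482528]
```

View pics/wrist5.png

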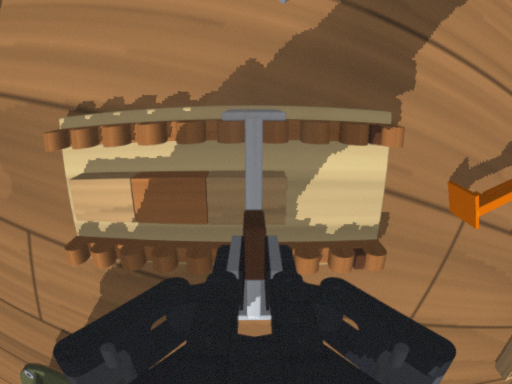

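View pics/side5.png

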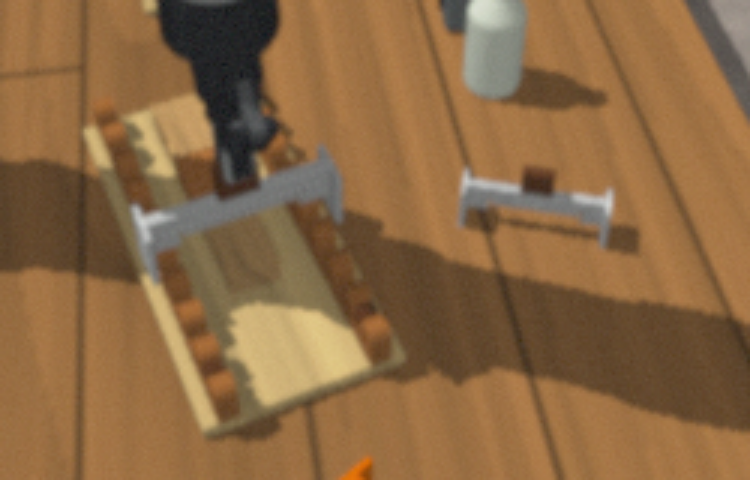

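Call:
servo_tool(rows=[[[0, 0, -0.01], 0], [[0, 0, -0.018], 0], [[0, 0, -0.024], 0], [[0, 0, -0.027], 0], [[0, 0, -0.0295], 0], [[0, 0, -0.0295], 0]])

```text
clock: 8.88
position: [0.5215, -0.2402, 0.0613]
orientation: [-3.139, 0.0, -1.303]
ft_force: [0.5, 0.1, -1.6]
opening: 0.121
```

Call:
servo_tool(rows=[[[0, 0, -0.001], 0], [[0, 0, -0.001], 0]])

```text
clock: 9.12
position: [0.5217, -0.2401, 0.0609]
orientation: [-3.139, -0.0, -1.303]
ft_force: [-1.4, 0.6, 1.6]
opening: 0.121
```

Call:
servo_tool(rows=[[[0, 0, 0], 0], [[0, 0, 0], 0], [[0, 0, 0], 0], [[0, 0, 0], 0]], gripper=-0.2)

```text
clock: 9.62
position: [0.5217, -0.2402, 0.0609]
orientation: [-3.139, -0.0, -1.303]
ft_force: [0.8, -0.5, -0.5]
opening: 0.602
```

Call:
servo_tool(rows=[[[0, 0, 0.05], 0], [[0, 0, 0.1], 0], [[-0.01, 0.05, 0.15], 0.2], [[-0.01, 0.1, 0.16], 0.4], [[-0.01, 0.16, 0.17], 0.6], [[-0.01, 0.22, 0.17], 0.8], [[0.0, 0.26, 0.17], 1.0], [[0.0, 0.3, 0.17], 1.2], [[0.0, 0.3, 0.17], 1.3], [[0.0, 0.3, 0.17], 1.3], [[0.0, 0.3, 0.17], 1.3]], gripper=-1)

```text
clock: 11.0
position: [0.5217, 0.059, 0.2308]
orientation: [-3.139, -0.0, -0.007]
ft_force: [0.4, 0.6, -0.3]
opening: 0.998
```

Run:
```python
from h import *
import pickle
s=status.observe(); print(s['position'],s['orientation'],s['clock'],s['ft_force'])
k=viewer.get_calibration('wrist');pickle.dump(k,open('k6.pkl','wb'))
im=viewer.capture('wrist');cv2.imwrite(f'pics/wrist6.png',im[:,:,::-1])
for n,z in dict(block_a=.02,short_offcut=.02,thin_offcut=.015,supply=0).items():
  for d in viewer.pinpoint('wrist',n)[:6]:
    if d['conf']<.2: continue
    p=rc(d['position']); print(n,round(d['conf'],2),np.round(p,1),np.round(atz('wrist',p,z,k),4))
im=viewer.capture('side');im=cv2.resize(im[170:330,150:400],None,fx=3,fy=3);cv2.imwrite(f'pics/side6.png',im[:,:,::-1])
```

```text
[0.52172127 0.05896314 0.23084192] [-3.13911847e+00 -1.44442330e-04 -6.89169362e-03] 11.0 [ 0.44769224  0.64121941 -0.34127238]
block_a 0.7 [225.9  15.5] [0.4873 0.2486 0.02  ]
block_a 0.65 [233.2  96.6] [0.4957 0.1421 0.02  ]
short_offcut 0.9 [309.8   8.8] [0.5931 0.2593 0.02  ]
thin_offcut 0.57 [328.1  88.9] [0.6172 0.1537 0.015 ]
supply 0.85 [279.  53.] [0.5548 0.2009 0.    ]
```

View pics/wrist6.png

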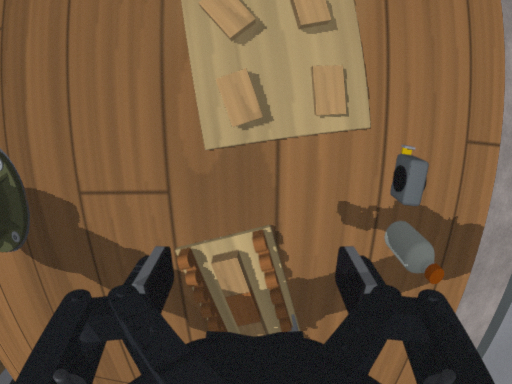

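View pics/side6.png

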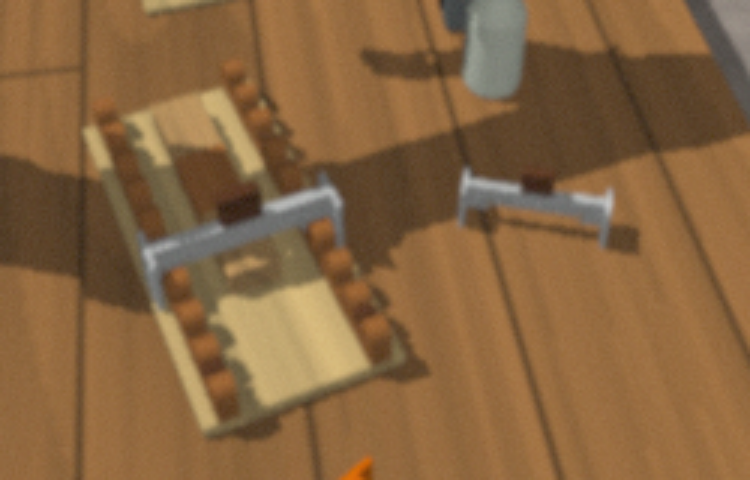

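Call:
servo_tool(rows=[[[-0.02, 0.06, 0.03], 0], [[-0.02, 0.09, 0.03], 0], [[-0.02, 0.09, 0.03], 0], [[-0.02, 0.09, 0.03], 0]])

```text
clock: 11.8
position: [0.5018, 0.1485, 0.2606]
orientation: [-3.14, 0.0, -0.005]
ft_force: [-0.2, 0.8, -0.8]
opening: 1.001
```

Run:
```python
from h import *
import pickle
s=status.observe(); print(s['position'],s['orientation'],s['clock'],s['ft_force'])
k=viewer.get_calibration('wrist');pickle.dump(k,open('k7.pkl','wb'))
im=viewer.capture('wrist');cv2.imwrite(f'pics/wrist7.png',im[:,:,::-1])
cv2.imwrite('pics/wrist7b.png',cv2.resize(im[20:220,150:410],None,fx=3,fy=3,interpolation=cv2.INTER_CUBIC)[:,:,::-1])
for n in ['block_a','short_offcut','thin_offcut']:
  z=.032 if n!='thin_offcut' else .022
  for d in viewer.regions_of('wrist',n)[:6]:
    if d['conf']<.2: continue
    m=d['region'].astype(np.uint8); cs,_=cv2.findContours(m,cv2.RETR_EXTERNAL,cv2.CHAIN_APPROX_NONE); cc=max(cs,key=cv2.contourArea)[:,0]
    W=np.array([atz('wrist',p,z,k)[:2] for p in cc]).astype(np.float32)
    r=cv2.minAreaRect(W*1000)
    print(n,round(d['conf'],2),r)
```

```text
[0.50181832 0.14852624 0.26064579] [-3.13970575e+00  5.88754496e-05 -4.89336432e-03] 11.8 [-0.220009    0.75641448 -0.76845153]
block_a 0.79 ((488.52618408203125, 253.55694580078125), (40.3946647644043, 65.00894165039062), 38.053260803222656)
block_a 0.7 ((503.0721435546875, 142.844970703125), (40.1419677734375, 65.3394775390625), 17.11109161376953)
short_offcut 0.71 ((591.1763305664062, 259.19818115234375), (44.264976501464844, 43.17826461791992), 12.770071029663086)
```

View pics/wrist7b.png

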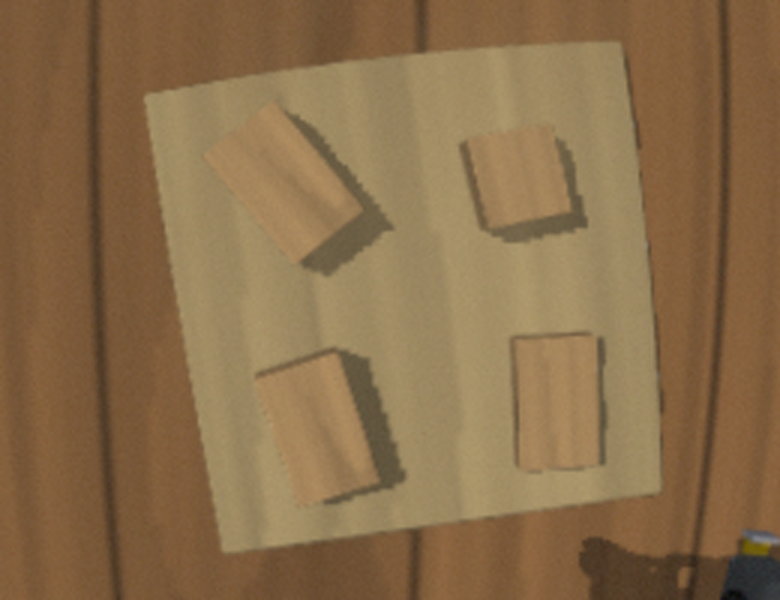

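Call:
servo_tool(rows=[[[0.0013, -0.0057, -0.06], 0.15], [[0.0013, -0.0057, -0.12], 0.304], [[0.0013, -0.0057, -0.18], 0.304], [[0.0013, -0.0057, -0.2], 0.304], [[0.0013, -0.0057, -0.2], 0.304], [[0.0013, -0.0057, -0.2], 0.304]])

```text
clock: 12.75
position: [0.5044, 0.1424, 0.0619]
orientation: [-3.139, -0.002, 0.297]
ft_force: [-0.3, 0.8, 0.2]
opening: 1.001
```

Run:
```python
from h import *
k=viewer.get_calibration('wrist')
im=viewer.capture('wrist');cv2.imwrite(f'pics/wrist8.png',im[:,:,::-1])
for d in viewer.pinpoint('wrist','block_a')[:3]:
    p=rc(d['position']); print(round(d['conf'],2),np.round(p,1),np.round(atz('wrist',p,.02,k),4))
```

```text
0.94 [280.1  58.1] [0.4893 0.2515 0.02  ]
0.57 [249.7 207.3] [0.5009 0.1413 0.02  ]
```

View pics/wrist8.png

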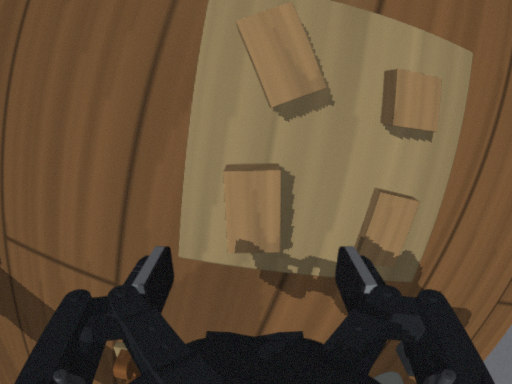

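Call:
servo_tool(rows=[[[-0.001, 0.0003, -0.03], 0.002], [[-0.001, 0.0003, -0.048], 0.002], [[-0.001, 0.0003, -0.052], 0.002], [[-0.001, 0.0003, -0.052], 0.002]])

```text
clock: 13.35
position: [0.5039, 0.143, 0.0107]
orientation: [-3.139, -0.003, 0.299]
ft_force: [0.8, 0.6, 0.5]
opening: 0.998
```

Call:
servo_tool(rows=[[[0, 0, 0], 0], [[0, 0, 0], 0], [[0, 0, 0], 0], [[0, 0, 0], 0], [[0, 0, 0], 0]], gripper=1, newtons=40)

```text
clock: 13.98
position: [0.5039, 0.143, 0.0107]
orientation: [-3.139, -0.003, 0.299]
ft_force: [-0.1, 0.2, 0.0]
opening: 0.0
```

Run:
```python
from h import *
k=viewer.get_calibration('wrist')
im=viewer.capture('wrist');cv2.imwrite(f'pics/wrist9.png',im[:,:,::-1])
im=viewer.capture('side');im=cv2.resize(im[70:230,130:380],None,fx=3,fy=3);cv2.imwrite(f'pics/side9.png',im[:,:,::-1])
```

```text
(no output)
```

View pics/wrist9.png

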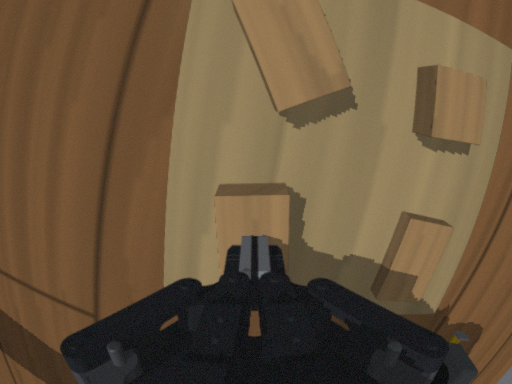

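View pics/side9.png

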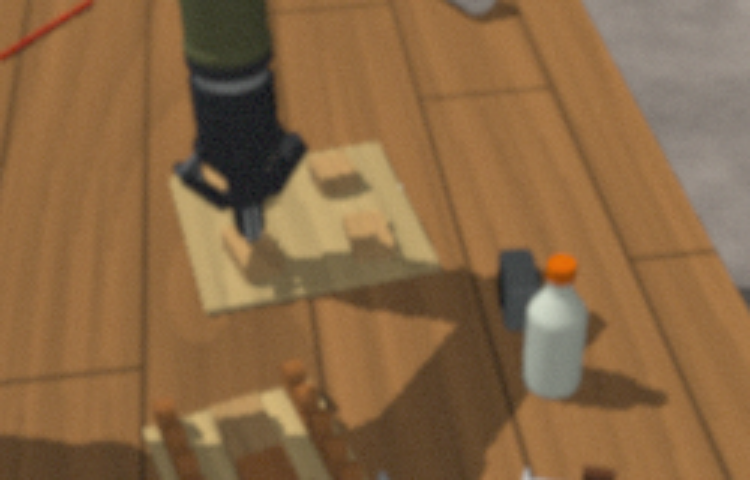

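Run:
```python
from h import *
s=status.observe();print(s['position'],s['opening'],s['ft_force'],s['joint_positions'])
for z in (.0107,.02,.03,.04,.05): print(z,(proj('side',(.504,.143,z))-[130,70])*3, proj('wrist',(.504,.143,z)))
k=viewer.get_calibration('wrist');print(-k['R'].T@k['t'])
for d in viewer.pinpoint('side','block_a')[:3]:
    p=rc(d['position']); print(d['conf'],atz('side',p,.02))
```

```text
[0.50391613 0.14302487 0.0106761 ] -0.0024311705839452414 [-0.56630052 -0.51382707  0.89387396] [-0.15330559  0.2491649  -0.19075938  1.96760909  0.05589258  0.92665833
 -0.07240433]
0.0107 [253.68416769 254.02061199] [254.98255005 231.34409296]
0.02 [252.77755103 246.33932155] [255.06099185 238.07519016]
0.03 [251.7920728  237.98987808] [255.1538218  246.05603664]
0.04 [250.79540462 229.54562797] [255.2567041  254.92042137]
0.05 [249.7873548  221.00494726] [255.3711464  264.80495137]
[0.47970721 0.21874765 0.17771798]
0.55 [0.50556567 0.14910053 0.02      ]
0.38 [0.49042066 0.25499574 0.02      ]
```

Call:
servo_tool(rows=[[[0, 0, 0.02], 0], [[0, 0, 0.04], 0], [[0, 0, 0.06], 0], [[0, 0, 0.06], 0]])

```text
clock: 14.62
position: [0.5053, 0.1434, 0.0721]
orientation: [-3.14, -0.007, 0.299]
ft_force: [-0.0, -0.1, -0.4]
opening: -0.003
```

Run:
```python
from h import *
s=status.observe();print(s['position'],s['opening'],s['ft_force'])
k=viewer.get_calibration('wrist')
im=viewer.capture('wrist');cv2.imwrite(f'pics/wrist10.png',im[:,:,::-1])
im=viewer.capture('side');im=cv2.resize(im[90:190,150:310],None,fx=5,fy=5);cv2.imwrite(f'pics/side10.png',im[:,:,::-1])
```

```text
[0.50526137 0.14343918 0.07210929] -0.002634999063099315 [-0.020444   -0.10483715 -0.39079254]
```

View pics/wrist10.png

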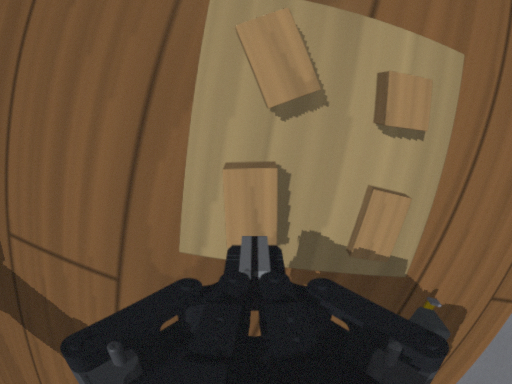

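View pics/side10.png

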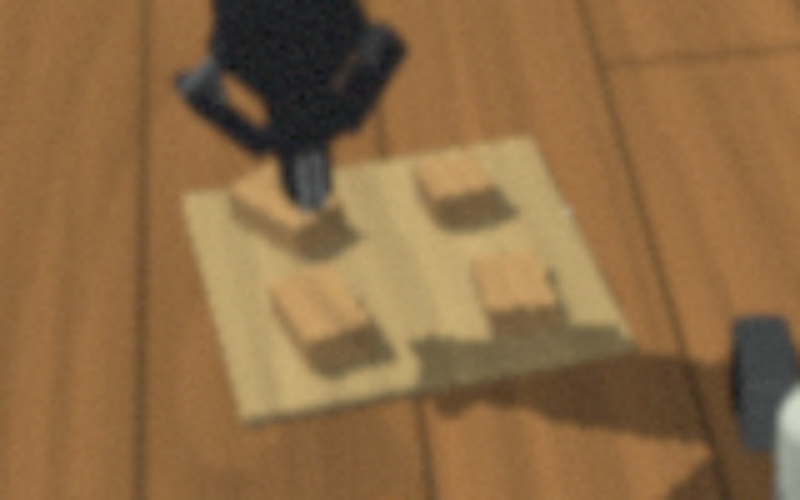

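Run:
```python
from h import *
s=status.observe();p=s['position']
u=np.array([-np.sin(.299),np.cos(.299),0])
for h in (0,.005,.01,.015,.02,.025,.03):
    X=p+[0,0,h]
    print(h,'wrist +11',proj('wrist',X+u*.011),'c',proj('wrist',X),'side -11',(proj('side',X-u*.011)-[150,90])*5,'c',(proj('side',X)-[150,90])*5)
im=viewer.capture('wrist'); cv2.imwrite('pics/w11.png',cv2.resize(im[200:360,170:340],None,fx=4,fy=4,interpolation=cv2.INTER_CUBIC)[:,:,::-1].clip(0,120)*2)
```

```text
0 wrist +11 [254.89939409 214.93382083] c [254.88740438 231.29767768] side -11 [319.04070563 249.63255877] c [312.23843938 239.33763298]
0.005 wrist +11 [254.93578552 218.14107556] c [254.92232263 234.83819624] side -11 [318.18601314 242.26926864] c [311.3694079  231.99074754]
0.01 wrist +11 [254.9740902  221.52073384] c [254.95898378 238.55927319] side -11 [317.32632306 234.86292358] c [310.49532697 224.60117356]
0.015 wrist +11 [255.01445222 225.08613247] c [254.99750913 242.47382193] side -11 [316.46159142 227.41314486] c [309.61615247 217.16853792]
0.02 wrist +11 [255.05702916 228.85190063] c [255.03803001 246.59586478] side -11 [315.59177376 219.91954927] c [308.73183974 209.69246312]
0.025 wrist +11 [255.10199344 232.83410052] c [255.08068853 250.94063031] side -11 [314.71682505 212.38174912] c [307.84234359 202.17256721]
0.03 wrist +11 [255.14953383 237.05038266] c [255.12563843 255.5246558 ] side -11 [313.83669977 204.7993521 ] c [306.94761833 194.60846378]
```

View pics/w11.png

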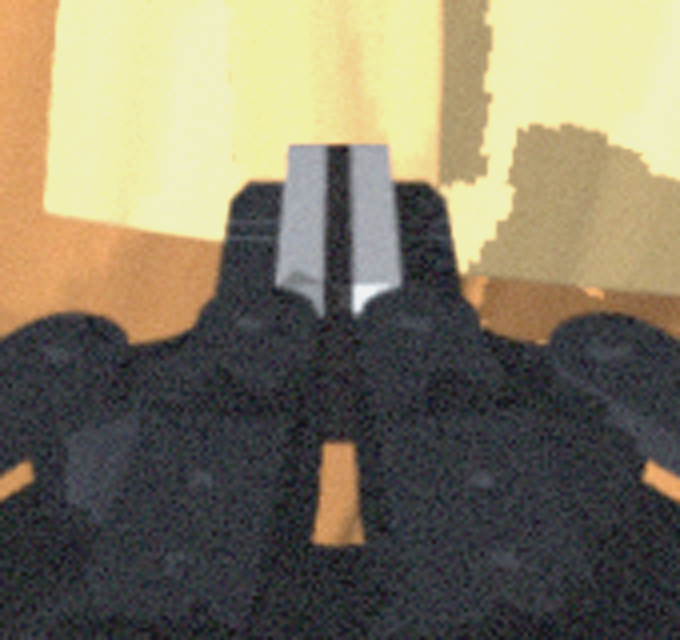

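Call:
servo_tool(rows=[[[-0.002, -0.0006, 0.0], 0], [[-0.002, -0.0006, 0.0], 0], [[-0.002, -0.0006, 0], 0], [[-0.002, -0.0006, -0.03], 0], [[-0.002, -0.0006, -0.06], 0], [[-0.002, -0.0006, -0.075], 0], [[-0.002, -0.0006, -0.086], 0], [[-0.002, -0.0006, -0.086], 0]], gripper=-1)

```text
clock: 15.78
position: [0.5011, 0.1422, -0.0166]
orientation: [-3.139, -0.001, 0.299]
ft_force: [0.3, 0.5, 0.8]
opening: 0.998
```

Run:
```python
from h import *
s=status.observe();print(s['position'],s['opening'],s['ft_force'])
k=viewer.get_calibration('wrist')
im=viewer.capture('wrist');cv2.imwrite(f'pics/wrist11.png',im[:,:,::-1])
im=viewer.capture('side');im=cv2.resize(im[90:190,150:310],None,fx=5,fy=5);cv2.imwrite(f'pics/side11.png',im[:,:,::-1])
```

```text
[ 0.50108806  0.14217176 -0.01658803] 0.9981040181191693 [0.26735583 0.45770487 0.84433385]
```

View pics/wrist11.png

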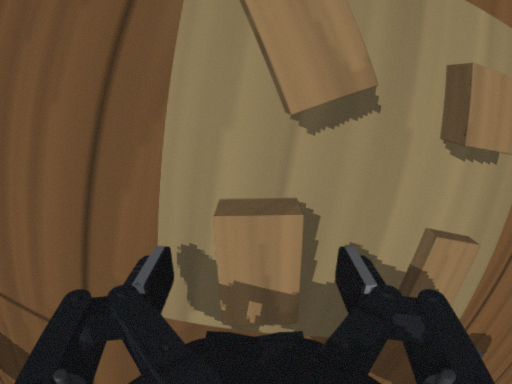

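View pics/side11.png

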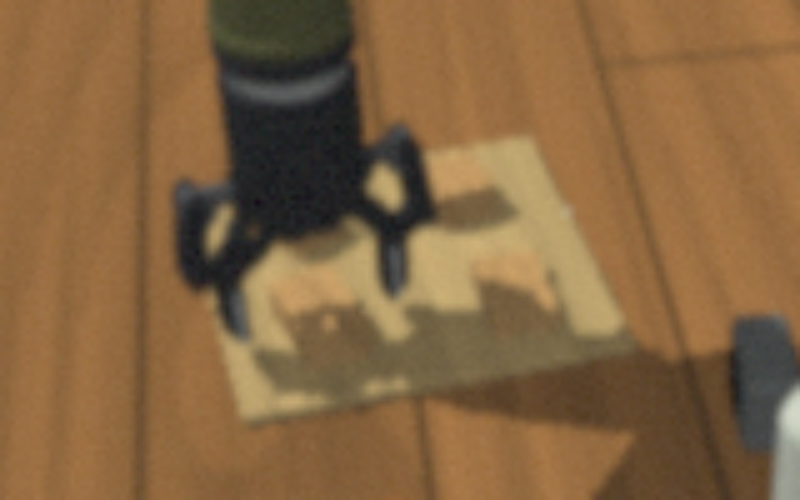

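Call:
servo_tool(rows=[[[0.0015, 0.0004, 0.001], 0], [[0.0015, 0.0004, 0.001], 0], [[0.0015, 0.0004, 0.001], 0], [[0.0015, 0.0004, 0.001], 0], [[0.0015, 0.0004, 0.001], 0]], gripper=1, newtons=40)

```text
clock: 16.5
position: [0.5041, 0.1431, -0.0139]
orientation: [-3.139, -0.004, 0.299]
ft_force: [0.1, 0.5, 5.4]
opening: 0.46
```

Call:
servo_tool(rows=[[[0, 0, 0.0], 0], [[0, 0, 0.003], 0], [[0, 0, 0.005], 0], [[0, 0, 0.005], 0]], gripper=-0.25)

```text
clock: 17.0
position: [0.5042, 0.1431, -0.0088]
orientation: [-3.139, -0.005, 0.299]
ft_force: [-0.3, 0.4, -0.1]
opening: 0.627
```

Call:
servo_tool(rows=[[[0, 0, 0], 0], [[0, 0, 0], 0], [[0, 0, 0], 0], [[0, 0, 0], 0]], gripper=1, newtons=40)

```text
clock: 17.5
position: [0.5044, 0.1431, -0.0087]
orientation: [-3.139, -0.005, 0.299]
ft_force: [-0.8, -0.4, 1.9]
opening: 0.455
```

Call:
servo_tool(rows=[[[0, 0, 0.05], 0], [[0, 0, 0.1], 0], [[0.001, -0.06, 0.12], -0.015], [[0.001, -0.12, 0.12], -0.03], [[0.002, -0.18, 0.12], -0.03], [[0.003, -0.24, 0.12], -0.03], [[0.003, -0.3, 0.12], -0.03], [[0.0032, -0.335, 0.12], -0.03], [[0.0032, -0.335, 0.084], -0.03], [[0.0032, -0.335, 0.084], -0.03], [[0.0032, -0.335, 0.084], -0.03]])

```text
clock: 18.88
position: [0.5079, -0.1912, 0.0758]
orientation: [-3.139, -0.005, 0.271]
ft_force: [0.5, -0.2, -0.3]
opening: 0.455
```

```bash
cat > look.py <<'E'
from h import *
import sys,pickle
n=sys.argv[1]
s=status.observe();print(s['position'],s['orientation'],s['opening'],s['ft_force'],s['clock'])
k=viewer.get_calibration('wrist');pickle.dump((k,s),open(f'k{n}.pkl','wb'))
im=viewer.capture('wrist');cv2.imwrite(f'pics/wrist{n}.png',im[:,:,::-1])
im=viewer.capture('side');im=cv2.resize(im[170:330,150:400],None,fx=3,fy=3,interpolation=cv2.INTER_CUBIC);cv2.imwrite(f'pics/side{n}.png',im[:,:,::-1])
E
python3 look.py 12
```

```text
[ 0.50786948 -0.1911721   0.07580288] [-3.13922482 -0.00496073  0.27051261] 0.45513234335705155 [ 0.48555046 -0.18027752 -0.31667646] 18.875
```

View pics/wrist12.png

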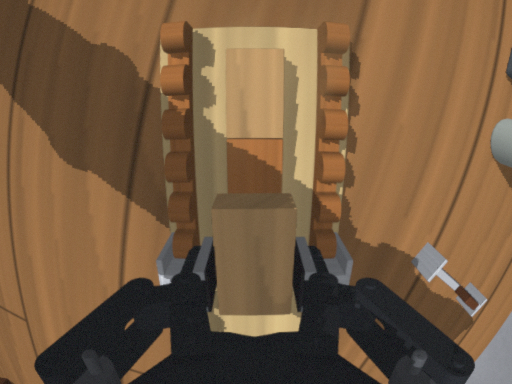

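View pics/side12.png

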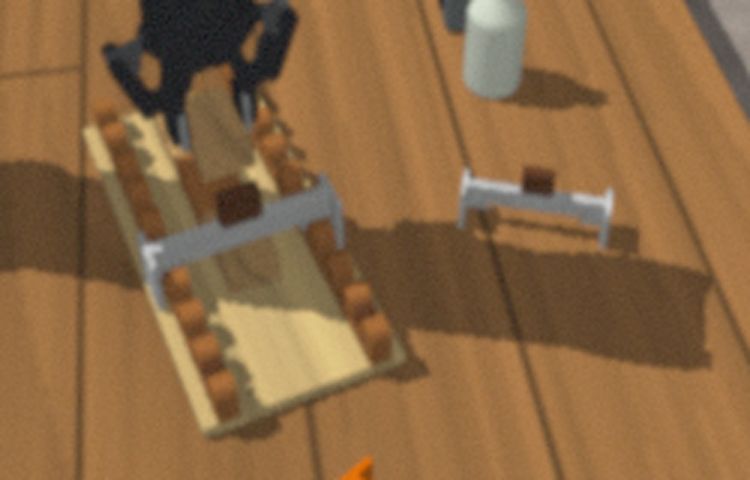

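Run:
```python
from h import *
import pickle
k,s=pickle.load(open('k12.pkl','rb'))
im=cv2.imread('pics/wrist12.png')
cv2.imwrite('pics/w12z.png',cv2.resize(im[40:240,190:330],None,fx=4,fy=3,interpolation=cv2.INTER_CUBIC))
```

```text
(no output)
```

View pics/w12z.png

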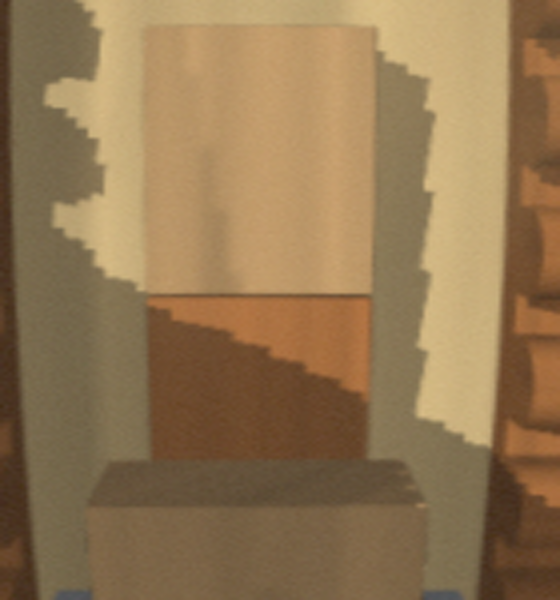

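Run:
```python
from h import *
import pickle
k,s=pickle.load(open('k12.pkl','rb'))
f=lambda a,b:((a-1.5)/4+190,(b-1)/3+40)
P={n:atz('wrist',f(*q),z,k)[:2] for n,q,z in [('fl',(145,26),.036),('fr',(374,26),.036),('jl',(149,294),.036),('jr',(371,294),.036),('bl',(108,461),.0925),('br',(407,461),.0925),('tl',(89,506),.1165),('tr',(427,506),.1165)]}
for n in ('f','j','b','t'):
    l,r=P[n+'l'],P[n+'r']; m=(l+r)/2; v=r-l; print(n,m,np.linalg.norm(v),np.arctan2(v[1],v[0]))
f_=(P['fl']+P['fr'])/2;j=(P['jl']+P['jr'])/2;v=f_-j;print('axis',np.arctan2(-v[0],v[1]),np.linalg.norm(v))
th=.269;ex=np.array([np.cos(th),np.sin(th)]);ey=np.array([-np.sin(th),np.cos(th)])
c=(f_-.096*ey+j-.032*ey)/2;print('course',c)
for n in 'bt':
    m=(P[n+'l']+P[n+'r'])/2; print(n,'local',(m-c)@ex,(m-c)@ey,'tcp local',(s['position'][:2]-c)@ex,(s['position'][:2]-c)@ey)
```

```text
f [ 0.47707284 -0.07985754] 0.038976838991025956 0.2710404442086671
j [ 0.49392494 -0.14041842] 0.038834941392516566 0.269545571833157
b [ 0.49928554 -0.16225472] 0.040002497448394 0.26849371302263175
t [ 0.49908722 -0.16166113] 0.03873721160615154 0.2682496346917382
axis 0.2714010868477638 0.0628618553678849
course [ 0.50250801 -0.17183636]
b local -0.0005600975544206308 0.010093484943939754 tcp local 2.9843193320067347e-05 -0.020065280287726778
t local -0.0005935299271429489 0.010718436297447849 tcp local 2.9843193320067347e-05 -0.020065280287726778
```

Call:
servo_tool(rows=[[[0.0005, 0.0001, -0.025], 0], [[0.0005, 0.0001, -0.045], 0], [[0.0005, 0.0001, -0.0545], 0], [[0.0005, 0.0001, -0.0555], 0], [[0.0005, 0.0001, -0.0555], 0]])

```text
clock: 19.6
position: [0.5099, -0.1915, 0.0221]
orientation: [-3.141, -0.008, 0.271]
ft_force: [-0.1, -0.6, -0.3]
opening: 0.453
```

Call:
servo_tool(rows=[[[-0.0015, -0.0003, -0.001], 0], [[-0.0015, -0.0003, -0.002], 0], [[-0.0015, -0.0003, -0.002], 0]])

```text
clock: 19.98
position: [0.5084, -0.1918, 0.0202]
orientation: [-3.141, -0.008, 0.271]
ft_force: [0.1, -0.9, -0.1]
opening: 0.456
```

Call:
servo_tool(rows=[[[0.0008, -0.003, 0], 0], [[0.0016, -0.006, 0], 0], [[0.0021, -0.008, 0], 0], [[0.0021, -0.008, 0], 0]])

```text
clock: 20.48
position: [0.5105, -0.2001, 0.0202]
orientation: [-3.141, -0.008, 0.27]
ft_force: [0.1, 0.7, -0.0]
opening: 0.459
```

```bash
python3 look.py 13
```

```text
[ 0.51053834 -0.20014285  0.02017041] [-3.14138269 -0.00809031  0.27021777] 0.45856671042792907 [ 0.1097729   0.66374568 -0.03557722] 20.475
```

View pics/wrist13.png

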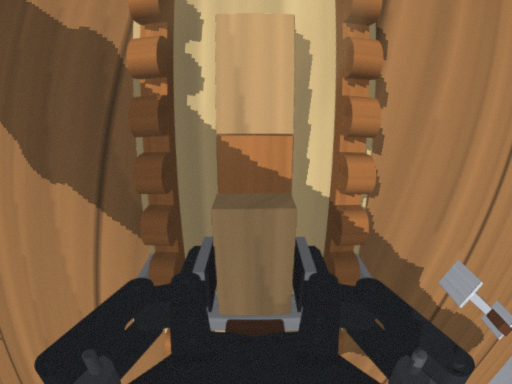

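View pics/side13.png

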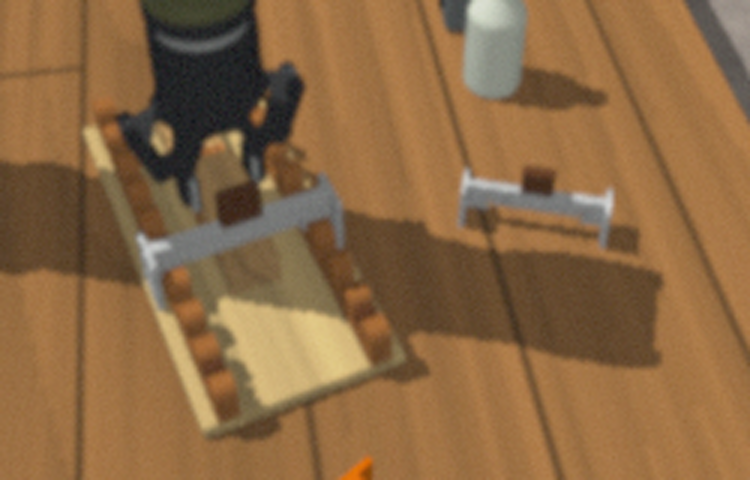

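Call:
servo_tool(rows=[[[0.0003, -0.001, 0], 0], [[0.0005, -0.002, 0], 0], [[0.0005, -0.002, 0], 0]])

```text
clock: 20.95
position: [0.511, -0.2018, 0.0201]
orientation: [-3.141, -0.008, 0.271]
ft_force: [-1.0, -0.4, -1.0]
opening: 0.454
```

Call:
servo_tool(rows=[[[0.0003, -0.001, 0], 0], [[0.0003, -0.001, 0], 0]])

```text
clock: 21.2
position: [0.5111, -0.202, 0.02]
orientation: [-3.14, -0.008, 0.271]
ft_force: [-0.4, 2.0, 0.2]
opening: 0.457
```

Call:
servo_tool(rows=[[[0.0004, -0.0015, 0], 0], [[0.0004, -0.0015, 0], 0], [[0.0004, -0.0015, 0], 0]])

```text
clock: 21.58
position: [0.5111, -0.202, 0.0198]
orientation: [-3.138, -0.007, 0.271]
ft_force: [-2.4, 3.7, 1.5]
opening: 0.459
```

Call:
servo_tool(rows=[[[0.0001, -0.0005, -0.001], 0], [[0.0001, -0.0005, -0.0015], 0], [[0.0001, -0.0005, -0.0015], 0]])

```text
clock: 21.95
position: [0.5112, -0.2019, 0.0194]
orientation: [-3.137, -0.007, 0.272]
ft_force: [-4.2, 4.3, 8.5]
opening: 0.457
```

Call:
servo_tool(rows=[[[0, 0, 0], 0], [[0, 0, 0], 0], [[0, 0, 0], 0], [[0, 0, 0.03], 0], [[0, 0, 0.08], 0], [[0, 0, 0.13], 0], [[-0.012, 0.03, 0.16], 0], [[-0.012, 0.05, 0.18], 0], [[-0.012, 0.05, 0.18], 0], [[-0.012, 0.05, 0.18], 0]], gripper=-0.25)

```text
clock: 23.2
position: [0.4986, -0.153, 0.1982]
orientation: [-3.137, -0.005, 0.271]
ft_force: [0.9, -0.6, 0.1]
opening: 0.625
```

```bash
python3 look.py 14
```

```text
[ 0.49855899 -0.15303354  0.19822941] [-3.13674918 -0.00522163  0.27077789] 0.6251648418546935 [ 0.85160372 -0.64279305  0.06183075] 23.2
```

View pics/wrist14.png

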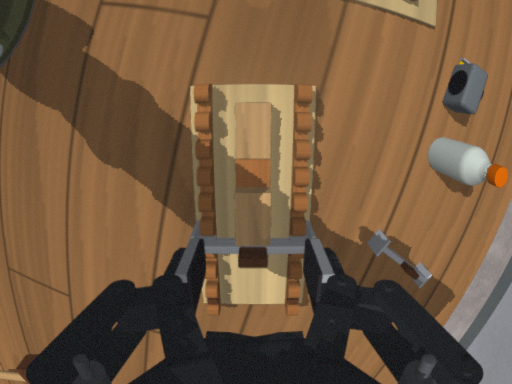

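View pics/side14.png

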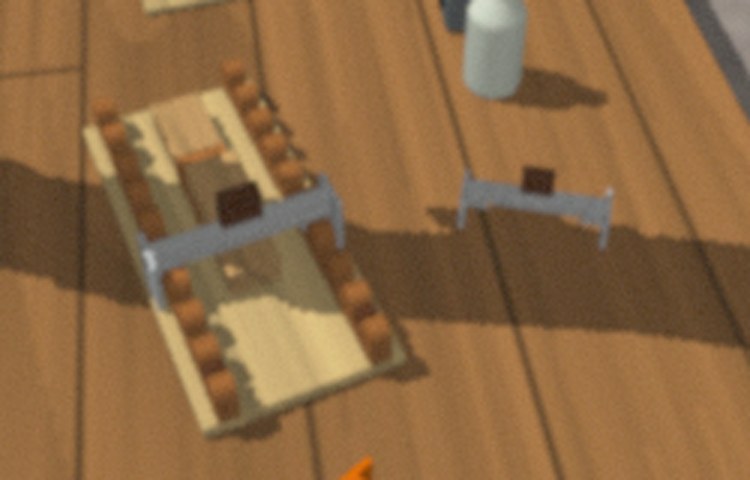

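Call:
servo_tool(rows=[[[-0.005, 0.06, 0], 0], [[-0.005, 0.12, 0], 0.05], [[-0.01, 0.18, 0], 0.1], [[-0.01, 0.24, 0], 0.2], [[-0.01, 0.3, -0.02], 0.3], [[-0.01, 0.36, -0.05], 0.393], [[-0.01, 0.4066, -0.1], 0.393], [[-0.01, 0.4066, -0.12], 0.393], [[-0.01, 0.4066, -0.12], 0.393], [[-0.01, 0.4066, -0.12], 0.393]], gripper=-1)

```text
clock: 24.55
position: [0.4893, 0.2523, 0.0783]
orientation: [-3.137, -0.005, 0.661]
ft_force: [-0.6, -0.4, 0.2]
opening: 0.998
```

```bash
python3 look.py 15
python3 - <<'E'
from h import *
k=viewer.get_calibration('wrist')
for d in viewer.regions_of('wrist','block_a')[:6]:
    m=d['region'].astype(np.uint8); cs,_=cv2.findContours(m,cv2.RETR_EXTERNAL,cv2.CHAIN_APPROX_NONE); cc=max(cs,key=cv2.contourArea)[:,0]
    W=np.array([atz('wrist',p,.032,k)[:2] for p in cc]).astype(np.float32)
    print(d['conf'],cv2.minAreaRect(W*1000))
E
```

```text
[0.48934838 0.25225049 0.07834427] [-3.13653242 -0.00466146  0.66085427] 0.9976303104746937 [-0.60276392 -0.40117936  0.2462548 ] 24.55
0.82 ((488.1586608886719, 256.05902099609375), (40.885433197021484, 67.73993682861328), 37.75453567504883)
```

View pics/wrist15.png

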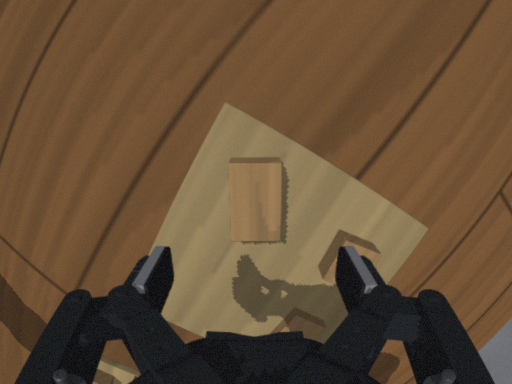

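Call:
servo_tool(rows=[[[-0.0008, 0.0015, -0.04], 0], [[-0.0008, 0.0015, -0.07], 0], [[-0.0008, 0.0015, -0.083], 0], [[-0.0008, 0.0015, -0.088], 0], [[-0.0008, 0.0015, -0.088], 0], [[-0.0008, 0.0015, -0.088], 0]])

```text
clock: 25.45
position: [0.4899, 0.2548, -0.0075]
orientation: [-3.137, -0.009, 0.661]
ft_force: [0.0, 0.6, 0.8]
opening: 1.002
```

Call:
servo_tool(rows=[[[0, 0, 0], 0], [[0, 0, 0], 0], [[0, 0, 0], 0], [[0, 0, 0], 0], [[0, 0, 0], 0]], gripper=1, newtons=40)

```text
clock: 26.08
position: [0.4903, 0.2551, -0.007]
orientation: [-3.138, -0.01, 0.661]
ft_force: [-0.4, -0.4, 2.7]
opening: 0.454
```

Call:
servo_tool(rows=[[[0, 0, 0.05], 0], [[0, 0, 0.1], 0], [[0, -0.06, 0.12], -0.1], [[0, -0.12, 0.12], -0.2], [[0, -0.18, 0.12], -0.3], [[0, -0.24, 0.12], -0.39], [[0, -0.3, 0.12], -0.39], [[0.0008, -0.36, 0.11], -0.39], [[0.0008, -0.3854, 0.084], -0.39], [[0.0008, -0.3854, 0.084], -0.39], [[0.0008, -0.3854, 0.084], -0.39]])

```text
clock: 27.45
position: [0.4912, -0.129, 0.077]
orientation: [-3.137, -0.01, 0.272]
ft_force: [-0.2, 0.2, -0.8]
opening: 0.46
```

```bash
python3 look.py 16
python3 - <<'E'
import cv2
im=cv2.imread('pics/wrist16.png')
cv2.imwrite('pics/w16z.png',cv2.resize(im[40:240,190:330],None,fx=4,fy=3,interpolation=cv2.INTER_CUBIC))
E
```

```text
[ 0.49120558 -0.12895611  0.07703744] [-3.13672166 -0.00970618  0.27220047] 0.45990524549903355 [-0.24155954  0.17482304 -0.79997008] 27.45
```

View pics/wrist16.png

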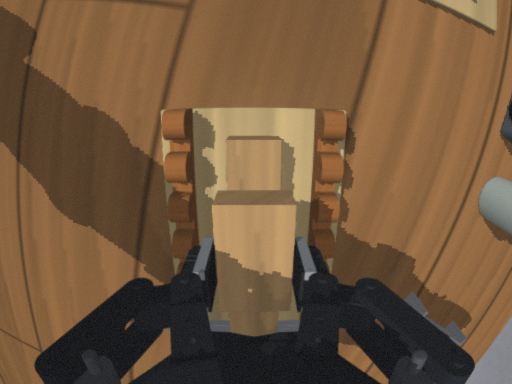

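View pics/w16z.png

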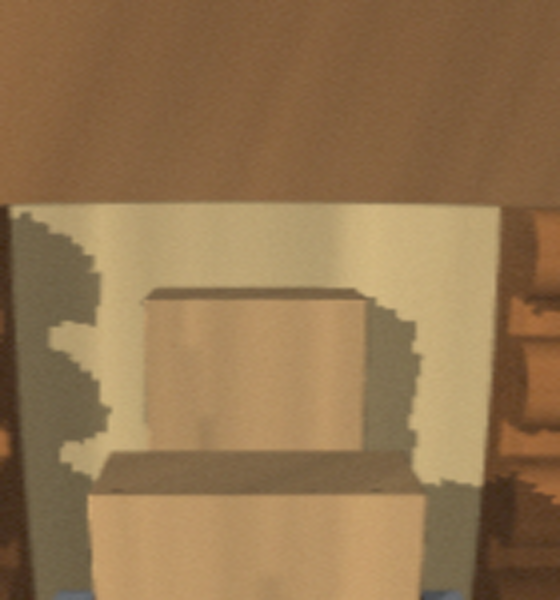

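View pics/side16.png

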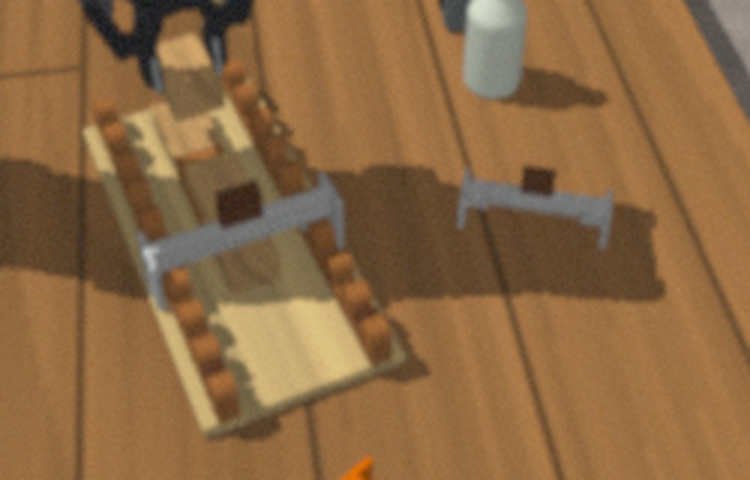

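Run:
```python
from h import *
import pickle
k,s=pickle.load(open('k16.pkl','rb'))
f=lambda a,b:((a-1.5)/4+190,(b-1)/3+40)
P={n:atz('wrist',f(*q),z,k)[:2] for n,q,z in [('fl',(145,299),.036),('fr',(367,299),.036),('jl',(149,449),.036),('jr',(363,449),.036),('bl',(110,452),.092),('br',(406,452),.092),('tl',(90,493),.116),('tr',(424,493),.116)]}
th=.27;ex=np.array([np.cos(th),np.sin(th)]);ey=np.array([-np.sin(th),np.cos(th)])
c=np.array([.5025,-.1718])
for n in 'fjbt':
    m=(P[n+'l']+P[n+'r'])/2;v=P[n+'r']-P[n+'l']; print(n,'local',(m-c)@ex,(m-c)@ey,np.linalg.norm(v),np.arctan2(v[1],v[0]))
print('tcp',(s['position'][:2]-c)@ex,(s['position'][:2]-c)@ey)
```

```text
f local 3.157113786817894e-05 0.09571700430083677 0.03912544884303323 0.27027594835561836
j local 7.788460610949688e-05 0.05879077018826037 0.03934679669627898 0.2688834953455633
b local -7.281470091671837e-05 0.07558540320674112 0.03993373538939589 0.2688641637304803
t local -0.00040289610393856086 0.07649244632076353 0.03860502553953517 0.2684263438373835
tcp 0.0005425815283877884 0.044304267647794
```

Call:
servo_tool(rows=[[[0, 0, -0.025], 0], [[0, 0, -0.045], 0], [[-0.0005, 0, -0.054], 0], [[-0.0005, 0, -0.055], 0], [[-0.0005, 0, -0.055], 0]])

```text
clock: 28.18
position: [0.4922, -0.1285, 0.0236]
orientation: [-3.138, -0.012, 0.274]
ft_force: [0.2, -0.6, 0.4]
opening: 0.456
```

Call:
servo_tool(rows=[[[-0.0009, -0.0002, -0.0015], 0], [[0.0, -0.0034, -0.0015], 0], [[0.0009, -0.0066, -0.0015], 0], [[0.0018, -0.0098, -0.0015], 0], [[0.0018, -0.0098, -0.0015], 0], [[0.0018, -0.0098, -0.0015], 0]])

```text
clock: 28.92
position: [0.494, -0.1383, 0.022]
orientation: [-3.138, -0.012, 0.274]
ft_force: [-0.5, 0.4, -1.2]
opening: 0.456
```

```bash
python3 look.py 17
```

```text
[ 0.49395221 -0.1382837   0.02202538] [-3.13816102 -0.01227944  0.27409569] 0.45591452367514357 [-0.47825288  0.39239733 -1.23730803] 28.925
```

View pics/wrist17.png

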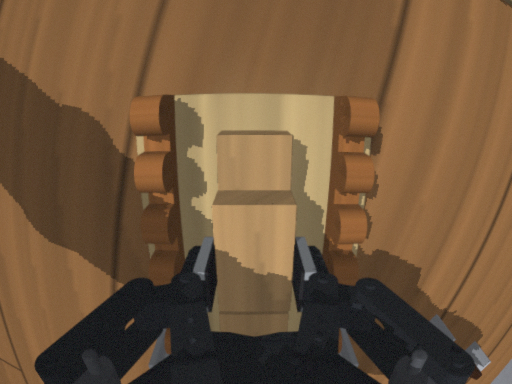

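Aligned in line; a joint to the first block is near row 312. Now close the last few millimetres until contact.

Call:
servo_tool(rows=[[[0.0004, -0.001, 0], -0.003], [[0.0006, -0.002, 0], -0.003], [[0.0006, -0.002, 0], -0.003]])

```text
clock: 29.4
position: [0.4945, -0.1403, 0.0221]
orientation: [-3.138, -0.012, 0.271]
ft_force: [0.3, 0.2, 0.0]
opening: 0.454
```

Call:
servo_tool(rows=[[[0.0004, -0.0015, 0], 0], [[0.0004, -0.0015, 0], 0], [[0.0004, -0.0015, 0], 0]])

```text
clock: 29.78
position: [0.4949, -0.1414, 0.022]
orientation: [-3.138, -0.012, 0.271]
ft_force: [-0.2, 2.3, 0.1]
opening: 0.46
```

Call:
servo_tool(rows=[[[0.0004, -0.0015, 0], 0], [[0.0004, -0.0015, 0], 0], [[0.0004, -0.0015, 0], 0]])

```text
clock: 30.15
position: [0.4949, -0.1414, 0.0219]
orientation: [-3.136, -0.012, 0.272]
ft_force: [-1.6, 3.7, 1.6]
opening: 0.456
```

Call:
servo_tool(rows=[[[0.0001, -0.0005, -0.001], 0], [[0.0001, -0.0005, -0.0018], 0], [[0.0001, -0.0005, -0.0018], 0]])

```text
clock: 30.52
position: [0.495, -0.1413, 0.021]
orientation: [-3.135, -0.011, 0.272]
ft_force: [-3.9, 4.4, 8.6]
opening: 0.456
```

Call:
servo_tool(rows=[[[0, 0, 0], 0], [[0, 0, 0], 0], [[0, 0, 0], 0], [[0, 0, 0.03], 0], [[0, 0, 0.08], 0], [[0, 0, 0.13], 0], [[0.01, -0.05, 0.18], 0], [[0.01, -0.08, 0.2], 0], [[0.015, -0.08, 0.2], 0], [[0.015, -0.08, 0.2], 0]], gripper=-0.25)

```text
clock: 31.78
position: [0.51, -0.2205, 0.2201]
orientation: [-3.133, -0.011, 0.273]
ft_force: [-0.1, 0.8, -0.3]
opening: 0.624
```

```bash
python3 look.py 18
python3 - <<'E'
import cv2
im=cv2.imread('pics/wrist18.png')
cv2.imwrite('pics/w18z.png',cv2.resize(im[60:260,170:340],None,fx=4,fy=3,interpolation=cv2.INTER_CUBIC))
E
```

```text
[ 0.51000685 -0.22046305  0.22013132] [-3.13343421 -0.01064016  0.27277058] 0.6240647092983775 [-0.1217255   0.77211975 -0.31017731] 31.775
```

View pics/w18z.png

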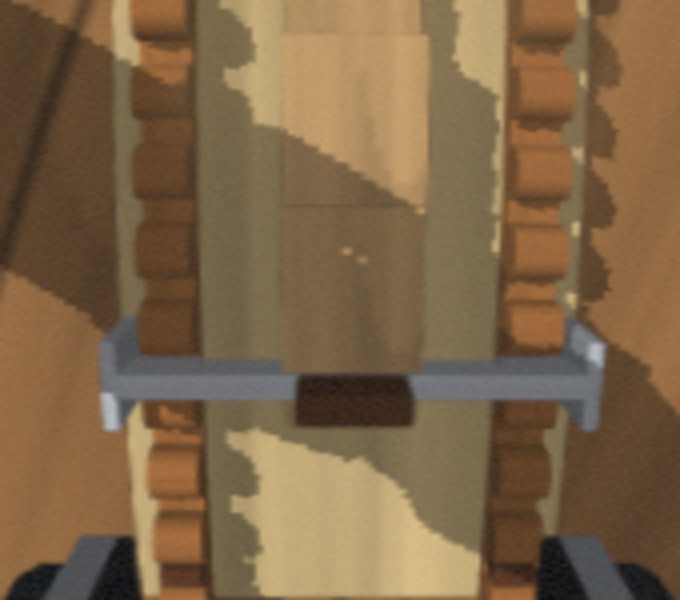

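View pics/side18.png

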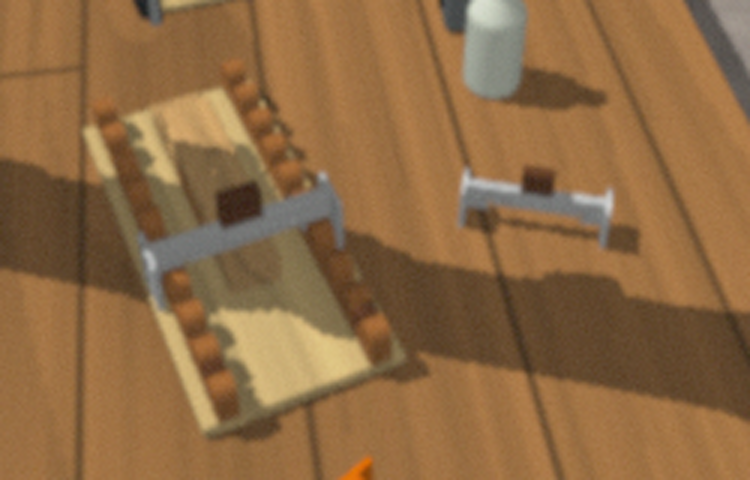

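Run:
```python
from h import *
import pickle
k,s=pickle.load(open('k18.pkl','rb'))
f=lambda a,b:((a-1.5)/4+170,(b-1)/3+60)
th=.27;ex=np.array([np.cos(th),np.sin(th)]);ey=np.array([-np.sin(th),np.cos(th)]);c=np.array([.5025,-.1718])
for n,q,z in [('b2fl',(284,36),.06),('b2fr',(430,36),.06),('b2nl',(283,205),.06),('b2nr',(427,205),.06),('b1nl',(283,372),.06),('b1nr',(422,372),.06),('barL',(120,372),.062),('barR',(580,372),.062),('coL',(288,3),.036),('coR',(419,3),.036)]:
    w=atz('wrist',f(*q),z,k)[:2]-c; print(n,np.round(w@ex*1000,1),np.round(w@ey*1000,1))
```

```text
b2fl -19.4 62.0
b2fr 19.9 62.3
b2nl -19.9 -0.3
b2nr 19.7 -0.1
b1nl -20.4 -64.0
b1nr 19.5 -64.0
barL -67.3 -63.3
barR 65.4 -63.3
coL -19.1 77.6
coR 18.7 77.9
```

```bash
python3 -c "
from cell import env,status
print(status.observe()['clock']);print(env.finish_job())"
```

```text
31.875
the job is handed in; nothing more can be done
None
```

I moved the stop one notch and laid both full-size blocks on the course, then handed the job in at 31.9 s of the 69 s allowed.

**Final positions:** the last wrist picture, before hand-in, put the stop face at y ≈ -64 mm in the course frame. The joint between the two blocks is at y ≈ 0, and the far end of the second block at +62 mm (64 mm nominal). Both blocks are within about 0.5 mm of the course's centre line.

**Contact:** each block was slid up lightly until the wrist force rose and it stopped moving, then pressed down to about 8.5 N and released. I did not measure any remaining gap; the joint shows as a thin line.

**Stop seating:** it went down without resistance to its original grip height, and the side view shows it level. I did not press on it to confirm the seating.

**What went wrong:** the first grasp of a block closed on air just above it. Both camera views showed the fingertips sitting about 25 mm higher than the reported TCP. I re-grasped lower, and the tips briefly touched the supply board at about 5 N. Nothing was knocked out of place.

The offcuts, tape measure, glue bottle and the two look-alike stops were not handled. The gripper was clear above the work at hand-in.

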